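# Fit the second hammer-head stop and seat the marble slab

## Task

Fit the yellow-barred hammer-head stop into the slot of the steel strut at the green mark: drop it in with its bar along the slot until its rubber puck sits down on the strut, then give it a quarter turn (either way) so that its head catches under the lips and its bar lies across the slot, like the blue one. Then slide the marble slab along the board, without lifting it, until its far edge bears on both stops. Leave the can, the hammer and the spare offcut alone.

Things in the scene. Friction and masses are not known exactly. Their poses are not given: they have to be found in the camera images.
- board: plywood jig board, 280 (x) x 300 (y) x 45 mm high, fixed; origin at the centre of its underside, z up, top at z = 45 mm. A slotted steel strut is let in flush along y, centre line at x = +85 mm: open slot 22 mm wide over the board's whole length, lips 5 mm thick, 41 mm wide and 36 mm deep inside
- slot (a point): point on the strut's centre line, level with the board's top, at the middle of the board's length; axes as the board's (y along the slot)
- mark: green mark, two flat 24 x 12 mm dashes on the board either side of the slot; origin between them on the slot's centre line, level with the board's top, 67 to 83 mm to one side (+y or -y) of the board's middle, the blue stop being on the other side. Axes as the board's
- twin: the fitted stop, fixed: like the loose one but its bar is blue and already lies across the slot. Origin at the centre of its puck's underside, on the slot's centre line, level with the board's top; turned so that its axes are as the board's (its bar runs along x)
- stop: loose hammer-head stop, 0.2 kg, standing in the rest's round hole. Origin at the centre of its puck's underside, z up. Black rubber puck 46 mm across (z 0 to 20 mm); neck 14 mm across (z 20 to 32); yellow grip bar (z 32 to 52), 14 mm wide along x, 52 mm long along y. Below: shank 18 mm across (z 0 to -7), steel head (z -7 to -15)
- stop_bar (a point): centre of the yellow bar, 42 mm above the stop's origin; axes as the stop's (y along the bar)
- stop_head (a point): centre of the head's underside, 15 mm below the stop's origin. The head, 18 mm wide (x) by 32 mm long (y) with cut corners, is parallel to the bar: it passes the slot only with y along it (2 mm clearance a side). With the puck on the lips it turns freely either way, 2 mm under the lips; nothing stops it at a quarter turn, and only friction holds it along the slot
- rest: fixed dark wooden block, 90 x 90 x 30 mm high, with a 36 mm round upright hole in the middle in which the loose stop stands at any yaw, its puck on the block's top; origin at the centre of its underside
- slab: loose marble slab, 80 (x) x 200 (y) x 15 mm thick, about 0.65 kg, lying on the board on the robot's side of the slot and slightly askew; origin at the centre of its underside, x towards the slot; sliding it freely takes about 2 to 6 N, up to some 15 N once one end has met a stop and it must pivot
- slab_far (a point): middle of the slab's far long edge face (the one to be brought against both stops), at half thickness; seated, it is 23 mm short of the slot's centre line
- slab_near (a point): middle of the slab's near long edge face, at half thickness: the place to push
- can: bystander: blue can of filler, 70 mm across, 100 mm high, origin at the centre of its underside
- hammer: bystander: hammer lying on the bench, handle towards its -x, origin at its underside
- offcut: bystander: marble offcut, 70 x 100 x 20 mm, origin at the centre of its underside
Not all that is in view belongs to the job. What is shaped like the slab but purple or red is not meant.

How it is judged:
By the outcome, as a careful person would: the job done as asked, in the order asked, and still so for the second after the job is handed in, with the robot touching nothing.
It also fails if it takes over 64 s, if anything falls off the work surface, if the arm or the gripper's body presses on something with over 40 N, if the wrist force passes 120 N, or if a joint passes its speed limit or range.

## Robot

A 7-joint arm with a two-finger parallel gripper is mounted at the origin on the work surface. World frame = base frame: x ahead of the robot, y to its left, z up, the work surface at z = 0. Lengths are in m, angles in rad, forces in N, time in s.
With the tool pointing down it reaches from about 0.4 to 0.875 m from the base axis. Payload 19.3 kg.
Tool frame: the origin (TCP) lies at the very end of the fingers, on their centre line; the grasp point (between the pads) lies 19 mm behind it; z points along the fingers, y is the line along which they close (so a half turn about z gives the same grasp; the last joint's range is limited). The gripper opens to 85 mm and grips with 20 to 120 N. Pads are 22 mm wide; open, the fingers measure 114 mm over their backs; the gripper's body (76 mm by 85 mm) begins 54 mm behind the grasp point. The pads swing forward as they close: fully open they stand 13 mm farther back than shut.
Start: joints at [-1.394, 0.521, -0.036, 1.599, 0.021, 1.021, -0.113], TCP at [0.153, 0.606, 0.231] pointing down, gripper open.
Joint ranges: [-2.91, 2.91], [-0.3, 2.13], [-1.5, 1.42], [0.17, 2.43], [-1.26, 4.41], [0.16, 1.93], [-2.52, 2.52]. Speed limits (rad/s): [1.89, 1.89, 2.39, 2.39, 3.01, 3.01, 3.01].

## Interface

Orientations are given as [roll, pitch, yaw] about the fixed x, y, z axes, in that order (R = Rz(yaw) Ry(pitch) Rx(roll)).
In Python, from workcell import monitor, optics, job_done gives the robot as it stands.
- The arm moves only by the shell command python3 -m handwheel 'ROWS' [FORCE]. ROWS is JSON, a list of rows, each an object of numbers: "dx", "dy", "dz": the shift along the tool's x, y, z in cm; "wx", "wy", "wz": the turn, a rotation vector about the tool's x, y, z in rad; "claw": the opening in per cent of the stroke, from 0 (shut) to 100 (fully open). A call has 1 to 8 rows; each row shifts and turns the commanded pose from where the row before left it, along the tool's axes as they then stand; what a row does not reach is not made up. A row lasts 1/8 s, in which the tool goes at most 62.5 mm and 10.7 degrees, less where a joint would pass 70% of its speed; a pose out of reach is approached as far as the arm can. A call with a gripper value outside its range is refused whole. The fingers move at their own pace and stop on an object; FORCE is the grip in N (left out, the last holds). Time passes only in rows, so rows that do not move let the fingers close. It gives the time, the measured TCP pose, the force, the opening and the grip force at its end, in the units of the state.
- monitor.observe(): the state, without advancing time (a new reading comes with each control period).
- optics.grab_frame(name): name is "scene" or "side" or "wrist"; returns a dict with "frame" (400x640x3 uint8, blue, green, red), "fovy" (degrees; the focal length in pixels is half the picture's height over the tangent of half this angle, whatever the lens; pixels are square), "cx", "cy" (the principal point, pixels), "k1" (the pictures are not rectified: a ray, as slopes to the right and down, at radius r is drawn at 1 + k1 r^2 times it, then the intrinsics apply), "R" (3x3) and "t" (3): a world point X has camera coordinates R X + t. Camera axes: x right, y down, z forward; pixel columns grow to the right and rows downward; lengths in m; the calibration is good to about 2 mm. A picture is of the moment at which its call begins. There is no depth.
- job_done(): hands the job in; it is judged then, once.
Trained networks look in the newest picture that a camera, given by its name, has taken for a name from the list of things; names that differ only in an ending like _2 or _b are one class to them, and where a whole thing is asked for, a point or a joint stands for the part that bears it (a point fixed in the world has none). Each returns a list of dicts, best first, with "p" (0 to 1); they miss things now and then, are a little off and sometimes report something else, mostly with a low value. They report only what shows in the picture. A call takes as long as a camera call. They do not tell look-alikes from the thing itself.
- optics.masks_of(name, camera): "region" (400x640 bool, what is visible of it) and "rect" ([left, top, width, height] in pixels, round what is visible of it).
The state is a dict: "clock": time; "qpos": joint angles; "qd": joint speeds; "joint_efforts": joint torques, N m; "position": TCP position; "tool_rot": TCP orientation; "force": force on the tool from outside, world axes, zero at the start; "moment": the same for the moment, N m; "grip_width": finger opening in m; "finger_force": force on a finger pad.
Only numpy, scipy, OpenCV 4.12 (cv2) and the standard library are available. Lean on these libraries where they do the work, as an engineer would, in place of code of your own. Each camera call takes 0.05 s, during which the arm holds its last target. There are 200 camera calls.

## Working session

There is one attempt and no reset: what is moved stays moved. The work goes in short steps, Python scripts to look and compute and a shell command to move; the robot and the scene stay as the last step left them, time stands still between calls to the robot, and variables do not carry over. Pictures are saved under pics/ and viewed, at most 10 in all, crops included, and the job is handed in when it is done.

```bash
mkdir -p pics; ls
cat > h.py <<'E'
import numpy as np, cv2
from workcell import monitor, optics, job_done
def grab(c,save=None):
    f=optics.grab_frame(c)
    if save: cv2.imwrite('pics/'+save,f['frame'])
    fl=200/np.tan(np.radians(f['fovy'])/2)
    f['f']=fl; f['R']=np.array(f['R']); f['t']=np.array(f['t']); return f
def ray(f,u,v):
    d=np.array([(u-f['cx'])/f['f'],(v-f['cy'])/f['f']]); s=d.copy()
    for _ in range(30): s=d/(1+f['k1']*(s@s))
    o=-f['R'].T@f['t']; w=f['R'].T@np.array([s[0],s[1],1]); return o,w/np.linalg.norm(w)
def atz(f,u,v,z):
    o,w=ray(f,u,v); return o+w*(z-o[2])/w[2]
def proj(f,X):
    c=f['R']@np.asarray(X)+f['t']; s=c[:2]/c[2]; s=s*(1+f['k1']*(s@s)); return s*f['f']+[f['cx'],f['cy']]
def tri(obs):
    A=0;b=0
    for f,u,v in obs:
        o,w=ray(f,u,v); P=np.eye(3)-np.outer(w,w); A=A+P; b=b+P@o
    return np.linalg.solve(A,b)
E
python3 - <<'E'
from h import *
np.set_printoptions(precision=4,suppress=True)
print(monitor.observe())
for c in ['scene','side','wrist']:
    f=grab(c,c+'0.png'); print(c,-f['R'].T@f['t'],f['f'],f['cx'],f['cy'],f['k1'])
    for n in ['board','mark','twin','stop','rest','slab','can','hammer','offcut']:
        for m in optics.masks_of(n,c)[:3]:
            ys,xs=np.nonzero(m['region']); print(n,round(m['p'],2),m['rect'],[round(xs.mean(),1),round(ys.mean(),1)] if len(xs) else '')
E
```

```text
pics
{'clock': 0.0, 'qpos': array([-1.3942,  0.522 , -0.0363,  1.6   ,  0.0212,  1.0211, -0.1128]), 'qd': array([ 0.0006, -0.0001, -0.0003,  0.0005, -0.0013,  0.    ,  0.0012]), 'joint_efforts': array([  0.001 , -92.7142,   1.9804, -36.992 ,   0.0179,   0.0085,
         0.    ]), 'position': array([0.1527, 0.6057, 0.2307]), 'tool_rot': array([-3.1405,  0.0001,  2.8948]), 'force': array([-0.2248, -0.0335,  0.0235]), 'moment': array([ 0.0153, -0.016 ,  0.0259]), 'finger_force': 0.0, 'grip_width': 0.08523049170972105}
scene [0.9681 0.5018 0.9739] 430.3322606989171 322.3568317715927 199.68583672438825 -0.09607682604566842
board 0.72 [205.2, 125.8, 138.7, 119.2] [np.float64(273.9), np.float64(185.1)]
mark 0.46 [216.5, 159.5, 33.0, 17.0] [np.float64(233.6), np.float64(167.7)]
stop 0.97 [407.9, 257.4, 21.9, 22.5] [np.float64(418.2), np.float64(269.2)]
rest 0.93 [393.9, 252.5, 49.3, 45.9] [np.float64(415.0), np.float64(278.1)]
slab 0.94 [244.9, 262.3, 46.3, 84.5] [np.float64(269.0), np.float64(305.8)]
slab 0.92 [311.3, 95.1, 54.3, 45.9] [np.float64(338.0), np.float64(118.6)]
slab 0.84 [253.7
[... 945 characters left out ...]
40.5, 141.3, 35.6, 47.1] [np.float64(356.9), np.float64(162.5)]
slab 0.83 [320.1, 215.8, 67.5, 69.2] [np.float64(355.2), np.float64(248.5)]
can 0.62 [284.1, 114.0, 19.9, 34.2] [np.float64(295.4), np.float64(130.6)]
hammer 0.78 [378.4, 311.6, 49.8, 88.4] [np.float64(401.0), np.float64(349.3)]
offcut 0.77 [226.1, 127.0, 31.2, 24.7] [np.float64(241.7), np.float64(138.1)]
wrist [0.073  0.626  0.3739] 283.9876470038915 317.3358881989255 203.07749700962873 -0.04292500834943048
board 0.63 [1.2, 399.6, 35.1, 0.4] [np.float64(14.6), np.float64(398.5)]
rest 0.65 [165.9, 370.6, 20.6, 28.7] [np.float64(175.2), np.float64(386.3)]
slab 0.75 [62.8, 226.2, 104.2, 90.6] [np.float64(110.3), np.float64(274.2)]
```

View pics/scene0.png

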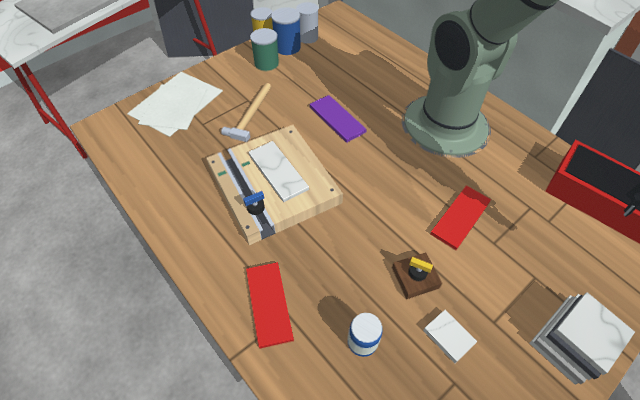

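View pics/side0.png

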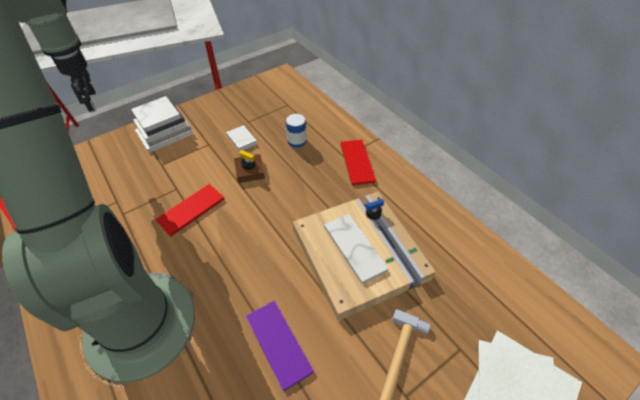

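The scene view shows the loose stop (yellow bar at 420,265) on the dark rest. The blue twin is at (255,200), the green dashes at (222,173) and (246,163), and the slab at (279,170). The side view agrees: yellow bar at (248,157), twin at (374,205), slab at (356,249).

```bash
cat >> h.py <<'E'
def blobs(im,kind,minA=6):
    h=cv2.cvtColor(im,cv2.COLOR_BGR2HSV)
    lo,hi={'yellow':((22,150,90),(35,255,255)),'green':((45,90,40),(85,255,255)),'blue':((100,130,50),(125,255,255))}[kind]
    m=cv2.inRange(h,lo,hi); n,l,s,c=cv2.connectedComponentsWithStats(m)
    out=[]
    for i in range(1,n):
        if s[i,4]>=minA:
            p=np.argwhere(l==i)[:,::-1].astype(np.float32); out.append((int(s[i,4]),c[i].round(1),cv2.minAreaRect(p)))
    return sorted(out,key=lambda a:-a[0])
E
python3 - <<'E'
from h import *
np.set_printoptions(precision=4,suppress=True)
S=grab('scene');D=grab('side')
for n,f in (('scene',S),('side',D)):
    for k in ('yellow','green','blue'):
        for b in blobs(f['frame'],k)[:6]: print(n,k,b)
print('stopbar',tri([(S,420,264.5),(D,247.5,156.5)]))
print('twin bar',tri([(S,254.5,198.5),(D,374,204.5)]))
print('dashes S',[atz(S,*p,.045) for p in ((222,173.5),(246,163.5))])
print('dashes D',[atz(D,*p,.045) for p in ((390,260.5),(413,250.5))])
for p in ((206,157),(291,126),(342,193),(249,240)): print('corner S',atz(S,*p,.045))
for p in ((293,222),(341,313),(432,272)): print('corner D',atz(D,*p,.045))
E
```

```text
scene yellow (198, array([420.6, 264.2]), ((420.66497802734375, 264.3711242675781), (23.04645538330078, 8.97447681427002), 21.037511825561523))
scene yellow (163, array([261.7,  23.8]), ((261.9059753417969, 23.559406280517578), (11.044912338256836, 19.005210876464844), 84.2894058227539))
scene green (577, array([265.4,  55.9]), ((265.0552062988281, 55.162078857421875), (28.40155601501465, 24.332326889038086), 85.2363510131836))
scene green (15, array([221.7, 172.9]), ((221.7586212158203, 172.89657592773438), (1.8569533824920654, 6.685031890869141), 68.19859313964844))
scene green (14, array([245.5, 163.5]), ((245.5, 163.50001525878906), (1.6712579727172852, 6.870728015899658), 68.19859313964844))
scene blue (700, array([287.7,  37.6]), ((286.5329284667969, 37.7902946472168), (32.67997741699219, 26.22724151611328), 87.61405944824219))
scene blue (160, array([253.4, 198.1]), ((253.66494750976562, 197.8711395263672), (8.22430419921875, 20.20539093017578), 66.03751373291016))
scene blue (148, array([363. , 341.1]), ((362.6500244140625, 338.54998779296875), (31.939001083374023, 15.8113861
[... 660 characters left out ...]
71.56504821777344))
side blue (94, array([295.8, 128.4]), ((295.693115234375, 128.2827606201172), (7.575141429901123, 17.088109970092773), 86.633544921875))
side blue (22, array([296.1, 145.1]), ((296.5, 145.0), (2.0, 13.0), 90.0))
stopbar [0.4844 0.3037 0.0691]
twin bar [ 0.675  -0.0931  0.0861]
dashes S [array([ 0.6804, -0.2493,  0.045 ]), array([ 0.6082, -0.2361,  0.045 ])]
dashes D [array([ 0.6113, -0.2399,  0.045 ]), array([ 0.6825, -0.253 ,  0.045 ])]
corner S [ 0.6825 -0.3315  0.045 ]
corner S [ 0.418  -0.2718  0.045 ]
corner S [0.4701 0.017  0.045 ]
corner S [ 0.7456 -0.0242  0.045 ]
corner D [0.4712 0.0143 0.045 ]
corner D [ 0.4174 -0.2793  0.045 ]
corner D [ 0.6766 -0.3284  0.045 ]
```

```bash
cat >> h.py <<'E'
from scipy.spatial.transform import Rotation as Ro
def togo(p,yaw):
    """shift in tool axes (cm) and turn wz, from measured pose"""
    s=monitor.observe(); R=Ro.from_euler('xyz',s['tool_rot']).as_matrix()
    Rt=Ro.from_euler('xyz',[np.pi,0,yaw]).as_matrix()
    print('pose',s['position'].round(4),s['tool_rot'].round(4),'t',s['clock'],'F',s['force'].round(1),'grip',round(s['grip_width'],4),round(s['finger_force'],1))
    print('d cm',(R.T@(np.array(p)-s['position'])*100).round(2),'w',Ro.from_matrix(R.T@Rt).as_rotvec().round(3))
E
python3 - <<'E'
from h import *
np.set_printoptions(precision=4,suppress=True)
S=grab('scene');D=grab('side')
for f,c,a in ((S,(420.66,264.4),21.04),(D,(246.5,155.4),23.2)):
    d=np.array([np.cos(np.radians(a)),np.sin(np.radians(a))])*7
    A,B=atz(f,*(c+d),.08),atz(f,*(c-d),.08); v=(A-B); print('stop bar yaw',np.degrees(np.arctan2(v[1],v[0])),(A+B)/2)
s=monitor.observe()
for yaw in (0,-.2,-.5,1.35,2.9): print(yaw); togo([.484-.083*np.cos(yaw),.304-.083*np.sin(yaw),.2],yaw)
E
```

```text
stop bar yaw 115.11095011445015 [0.4875 0.3077 0.08  ]
stop bar yaw -65.34100440373328 [0.4811 0.298  0.08  ]
0
pose [0.1527 0.606  0.2313] [-3.1416 -0.      2.8947] t 1.7 F [ 0.   0.9 -0.6] grip 0.0853 0.0
d cm [-31.46 -23.22   3.13] w [-0.     0.     2.895]
-0.2
pose [0.1527 0.606  0.2313] [-3.1416 -0.      2.8947] t 1.7 F [ 0.   0.9 -0.6] grip 0.0853 0.0
d cm [-31.21 -21.58   3.13] w [-0.     0.     3.095]
-0.5
pose [0.1527 0.606  0.2313] [-3.1416 -0.      2.8947] t 1.7 F [ 0.   0.9 -0.6] grip 0.0853 0.0
d cm [-31.47 -19.11   3.13] w [ 0.    -0.    -2.889]
1.35
pose [0.1527 0.606  0.2313] [-3.1416 -0.      2.8947] t 1.7 F [ 0.   0.9 -0.6] grip 0.0853 0.0
d cm [-39.72 -29.49   3.13] w [-0.     0.     1.545]
2.9
pose [0.1527 0.606  0.2313] [-3.1416 -0.      2.8947] t 1.7 F [ 0.   0.9 -0.6] grip 0.0853 0.0
d cm [-47.81 -21.15   3.13] w [-0.    -0.    -0.005]
```

```bash
python3 -m handwheel '[{"dx":-5,"dy":-3.1,"dz":0.9},{"dx":-5,"dy":-3.1,"dz":0.9},{"dx":-5,"dy":-3.1,"dz":0.9},{"dx":-5,"dy":-3.1,"dz":0.9},{"dx":-5,"dy":-3.1,"dz":0.9},{"dx":-5,"dy":-3.1,"dz":0.9},{"dx":-5,"dy":-3.1,"dz":0.9},{"dx":-5,"dy":-3.1,"dz":0.9}]' 30
python3 -m handwheel '[{"dx":-4.8,"dy":-2.8,"dz":0.9},{"wz":0.178},{"wz":0.178},{"wz":0.178},{"wz":0.178},{"wz":0.178},{},{}]'
python3 - <<'E'
from h import *
np.set_printoptions(precision=4,suppress=True)
togo([.519,.229,.15],2.007)
f=grab('wrist','w1.png')
for b in blobs(f['frame'],'yellow')[:3]: print(b)
E
```

```text
pose [0.1527 0.606  0.2313] [-3.1416 -0.      2.8947] t 1.7 F [ 0.   0.9 -0.6] grip 0.0853 0.0
d cm [-44.73 -27.61   8.13] w [-0.    -0.     0.888]schema error: expected keys dx, dy, dz, wx, wy, wz, claw
schema error: expected keys dx, dy, dz, wx, wy, wz, claw
```

View pics/w1.png

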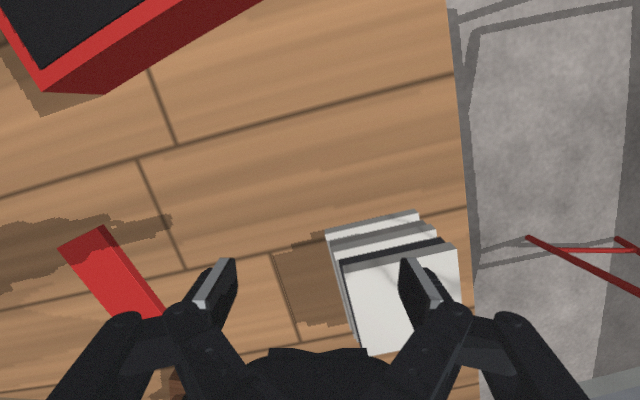

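The move was refused because every key is needed, so this picture is from the start pose. It shows the fingertips at about (215,285) and (420,285), so the camera looks ahead of them.

```bash
python3 -m handwheel '[{"dx":-5,"dy":-3.1,"dz":0.9,"wx":0,"wy":0,"wz":0,"claw":100},{"dx":-5,"dy":-3.1,"dz":0.9,"wx":0,"wy":0,"wz":0,"claw":100},{"dx":-5,"dy":-3.1,"dz":0.9,"wx":0,"wy":0,"wz":0,"claw":100},{"dx":-5,"dy":-3.1,"dz":0.9,"wx":0,"wy":0,"wz":0,"claw":100},{"dx":-5,"dy":-3.1,"dz":0.9,"wx":0,"wy":0,"wz":0,"claw":100},{"dx":-5,"dy":-3.1,"dz":0.9,"wx":0,"wy":0,"wz":0,"claw":100},{"dx":-5,"dy":-3.1,"dz":0.9,"wx":0,"wy":0,"wz":0,"claw":100},{"dx":-5,"dy":-3.1,"dz":0.9,"wx":0,"wy":0,"wz":0,"claw":100}]' 30
python3 -m handwheel '[{"dx":-4.8,"dy":-2.8,"dz":0.9,"wx":0,"wy":0,"wz":0,"claw":100},{"dx":0,"dy":0,"dz":0,"wx":0,"wy":0,"wz":0.178,"claw":100},{"dx":0,"dy":0,"dz":0,"wx":0,"wy":0,"wz":0.178,"claw":100},{"dx":0,"dy":0,"dz":0,"wx":0,"wy":0,"wz":0.178,"claw":100},{"dx":0,"dy":0,"dz":0,"wx":0,"wy":0,"wz":0.178,"claw":100},{"dx":0,"dy":0,"dz":0,"wx":0,"wy":0,"wz":0.178,"claw":100},{"dx":0,"dy":0,"dz":0,"wx":0,"wy":0,"wz":0,"claw":100}]'
python3 - <<'E'
from h import *
np.set_printoptions(precision=4,suppress=True)
togo([.519,.229,.15],2.007)
f=grab('wrist','w2.png')
print('fwd',f['R'][2],-f['R'].T@f['t'])
for b in blobs(f['frame'],'yellow')[:3]: print(b)
E
```

```text
clock: 2.75
position: [0.4812, 0.2665, 0.1592]
tool_rot: [3.141, 0.0, 2.895]
force: [0.5, 0.2, -0.2]
grip_width: 0.0855
finger_force: 0.0
clock: 3.62
position: [0.5196, 0.2292, 0.1503]
tool_rot: [-3.142, 0.0, 2.006]
force: [0.5, 0.1, -0.1]
grip_width: 0.0854
finger_force: 0.0
pose [0.5196 0.2292 0.1503] [-3.1416  0.0004  2.006 ] t 3.625 F [ 0.5  0.1 -0.1] grip 0.0854 0.0
d cm [ 0.01 -0.06  0.03] w [-0.     0.    -0.001]
fwd [ 0.1353 -0.2895 -0.9476] [0.4847 0.3034 0.2929]
(1338, array([316.9, 105.6]), ((317.5, 106.0), (74.0, 19.0), 90.0))
```

```bash
cat >> h.py <<'E'
def barfit(f,kind='yellow',z=.082,i=0):
    """bar's top outline -> plan rect at height z"""
    b=blobs(f['frame'],kind)[i]; P=np.array([atz(f,*p,z)[:2] for p in cv2.boxPoints(b[2])],np.float32)
    return P.mean(0),b
E
python3 - <<'E'
from h import *
np.set_printoptions(precision=4,suppress=True)
f=grab('wrist')
m=blobs(f['frame'],'yellow')[0]
h=cv2.cvtColor(f['frame'],cv2.COLOR_BGR2HSV); M=cv2.inRange(h,(22,150,90),(35,255,255))
for v in range(66,148,8):
    xs=np.nonzero(M[v])[0]; print(v,xs.min() if len(xs) else '',xs.max() if len(xs) else '', np.median(h[v,xs,2]) if len(xs) else '')
for v in (69,106,143): print(atz(f,317.5,v,.082))
S=grab('scene')
print('tri',tri([(f,317.5,106),(S,420.66,264.4)]))
E
```

```text
66   
74 310 326 231.0
82 308 327 232.0
90 310 327 230.5
98 308 326 232.0
106 308 325 231.0
114 310 325 231.0
122 308 326 230.0
130 309 325 229.0
138 310 325 228.0
146   
[0.4739 0.3263 0.082 ]
[0.4842 0.3045 0.082 ]
[0.4952 0.2811 0.082 ]
tri [0.4838 0.3053 0.0725]
```

```bash
python3 -m handwheel '[{"dx":4.1,"dy":0,"dz":0,"wx":0,"wy":0,"wz":0,"claw":100},{"dx":4.15,"dy":-0.05,"dz":0,"wx":0,"wy":0,"wz":0,"claw":100},{"dx":0,"dy":0,"dz":0,"wx":0,"wy":0,"wz":0,"claw":100},{"dx":0,"dy":0,"dz":0,"wx":0,"wy":0,"wz":0,"claw":100}]'
python3 - <<'E'
from h import *
np.set_printoptions(precision=4,suppress=True)
togo([.4845,.3037,.056],2.007)
f=grab('wrist','w3.png')
h=cv2.cvtColor(f['frame'],cv2.COLOR_BGR2HSV); M=cv2.inRange(h,(22,120,60),(35,255,255))
for v in range(0,400,8):
    xs=np.nonzero(M[v])[0]
    if len(xs): print(v,xs.min(),xs.max(),np.median(h[v,xs,2]))
ys=np.nonzero(M[:,318])[0]; print('rows',ys.min(),ys.max())
E
```

```text
clock: 4.28
position: [0.4849, 0.303, 0.1503]
tool_rot: [3.142, 0.0, 2.006]
force: [0.3, -0.8, 0.1]
grip_width: 0.0854
finger_force: 0.0
pose [0.4849 0.303  0.1503] [3.1416 0.0003 2.006 ] t 4.275 F [ 0.3 -0.8  0.1] grip 0.0854 0.0
d cm [ 0.08 -0.    9.43] w [ 0.     0.    -0.001]
184 309 325 223.0
192 309 326 225.5
200 309 326 224.0
208 309 326 226.0
216 309 326 224.0
224 310 325 225.0
232 311 324 223.0
240 311 324 222.0
rows 180 242
```

```bash
python3 - <<'E'
from h import *
np.set_printoptions(precision=4,suppress=True)
f=grab('wrist')
# first-view camera: same rotation, centre known
g=dict(f); g['t']=-f['R']@np.array([.4847,.3034,.2929])
print('cam',-f['R'].T@f['t'])
print('far end tri',tri([(f,317.5,242.5),(g,317.5,143)]))
for v in (180,207,242.5): print(atz(f,317.5,v,.082))
E
python3 -m handwheel '[{"dx":0.05,"dy":0,"dz":4,"wx":0,"wy":0,"wz":0,"claw":100},{"dx":0,"dy":0,"dz":3,"wx":0,"wy":0,"wz":0,"claw":100},{"dx":0,"dy":0,"dz":2.4,"wx":0,"wy":0,"wz":0,"claw":100},{"dx":0,"dy":0,"dz":0,"wx":0,"wy":0,"wz":0,"claw":100},{"dx":0,"dy":0,"dz":0,"wx":0,"wy":0,"wz":0,"claw":0},{"dx":0,"dy":0,"dz":0,"wx":0,"wy":0,"wz":0,"claw":0},{"dx":0,"dy":0,"dz":0,"wx":0,"wy":0,"wz":0,"claw":0},{"dx":0,"dy":0,"dz":0,"wx":0,"wy":0,"wz":0,"claw":0}]' 40
```

```text
cam [0.4503 0.3768 0.293 ]
far end tri [0.4952 0.2809 0.081 ]
[0.4726 0.3293 0.082 ]
[0.4818 0.3094 0.082 ]
[0.4949 0.2813 0.082 ]
clock: 5.38
position: [0.4845, 0.3042, 0.0567]
tool_rot: [3.141, -0.0, 2.005]
force: [-3.5, -2.2, 21.0]
grip_width: 0.0133
finger_force: 42.0
```

```bash
python3 -m handwheel '[{"dx":0,"dy":0,"dz":-1,"wx":0,"wy":0,"wz":0,"claw":0},{"dx":0,"dy":0,"dz":-3,"wx":0,"wy":0,"wz":0,"claw":0},{"dx":0,"dy":0,"dz":-3,"wx":0,"wy":0,"wz":0,"claw":0},{"dx":0,"dy":0,"dz":-3,"wx":0,"wy":0,"wz":0,"claw":0},{"dx":0,"dy":0,"dz":0,"wx":0,"wy":0,"wz":0,"claw":0}]' 60
python3 - <<'E'
from h import *
np.set_printoptions(precision=4,suppress=True)
yaw=1.38
m=np.array([.6456,-.2446]); 
c=np.array([np.cos(yaw),np.sin(yaw)])
togo([*(m-.15*c*0-.1*c),.2],yaw)
f=grab('wrist','w4.png')
E
```

```text
clock: 6.0
position: [0.4852, 0.3046, 0.1587]
tool_rot: [3.138, -0.001, 2.005]
force: [-0.0, -0.4, -2.2]
grip_width: 0.0131
finger_force: 58.8
pose [0.4852 0.3046 0.1587] [ 3.1381 -0.0009  2.0047] t 6.0 F [-0.  -0.4 -2.2] grip 0.0131 58.8
d cm [-64.68 -14.37  -4.24] w [ 0.003 -0.002  0.625]
```

View pics/w4.png

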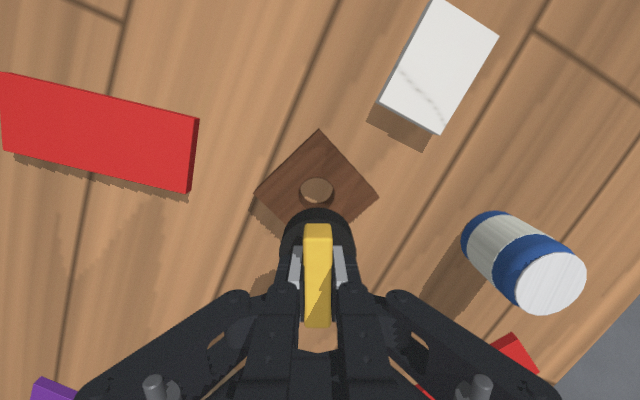

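The stop is held square in the fingers: the bar is at (318,275), the puck hangs below it, and the empty hole is at (317,190). Next I carry it to just short of the mark.

```bash
python3 -m handwheel '[{"dx":-5.7,"dy":-1.15,"dz":0,"wx":0,"wy":0,"wz":0,"claw":0},{"dx":-5.7,"dy":-1.15,"dz":0,"wx":0,"wy":0,"wz":0,"claw":0},{"dx":-5.7,"dy":-1.15,"dz":0,"wx":0,"wy":0,"wz":0,"claw":0},{"dx":-5.7,"dy":-1.15,"dz":0,"wx":0,"wy":0,"wz":0,"claw":0},{"dx":-5.7,"dy":-1.15,"dz":0,"wx":0,"wy":0,"wz":0,"claw":0},{"dx":-5.7,"dy":-1.15,"dz":0,"wx":0,"wy":0,"wz":0,"claw":0},{"dx":-5.7,"dy":-1.15,"dz":0,"wx":0,"wy":0,"wz":0,"claw":0},{"dx":-5.7,"dy":-1.15,"dz":0,"wx":0,"wy":0,"wz":0,"claw":0}]'
python3 -m handwheel '[{"dx":-5.6,"dy":-1.15,"dz":0,"wx":0,"wy":0,"wz":0,"claw":0},{"dx":-5.6,"dy":-1.15,"dz":0,"wx":0,"wy":0,"wz":0,"claw":0},{"dx":-5.45,"dy":-1.15,"dz":0,"wx":0,"wy":0,"wz":0,"claw":0},{"dx":0,"dy":0,"dz":0,"wx":0,"wy":0,"wz":0.157,"claw":0},{"dx":0,"dy":0,"dz":0,"wx":0,"wy":0,"wz":0.157,"claw":0},{"dx":0,"dy":0,"dz":0,"wx":0,"wy":0,"wz":0.157,"claw":0},{"dx":0,"dy":0,"dz":0,"wx":0,"wy":0,"wz":0.157,"claw":0},{"dx":0,"dy":0,"dz":0,"wx":0,"wy":0,"wz":0,"claw":0}]'
python3 - <<'E'
from h import *
np.set_printoptions(precision=4,suppress=True)
togo([.6456,-.2446,.16],1.38)
f=grab('wrist','w5.png')
for k in ('green','blue','yellow'):
    for b in blobs(f['frame'],k,20)[:4]: print(k,b, atz(f,*b[2][0],.045))
E
```

```text
clock: 7.05
position: [0.5923, -0.15, 0.1553]
tool_rot: [-3.14, -0.001, 2.005]
force: [1.4, 0.6, -1.2]
grip_width: 0.0129
finger_force: 58.7
clock: 8.05
position: [0.6309, -0.3135, 0.155]
tool_rot: [-3.14, 0.0, 1.378]
force: [0.7, 0.6, -1.6]
grip_width: 0.0129
finger_force: 58.9
pose [ 0.6309 -0.3135  0.155 ] [-3.1396  0.0001  1.3778] t 8.05 F [ 0.7  0.6 -1.6] grip 0.0129 58.9
d cm [ 7.05  0.12 -0.5 ] w [-0.002  0.    -0.002]
green (205, array([280. , 123.7]), ((279.0, 124.0), (12.0, 24.0), 90.0)) [ 0.6114 -0.2398  0.045 ]
green (194, array([362.5, 124.3]), ((362.5, 125.0), (12.0, 25.0), 90.0)) [ 0.6819 -0.2544  0.045 ]
yellow (1471, array([317.1, 274.6]), ((317.5, 274.5), (103.0, 29.0), 90.0)) [ 0.6153 -0.3928  0.045 ]
```

View pics/w5.png

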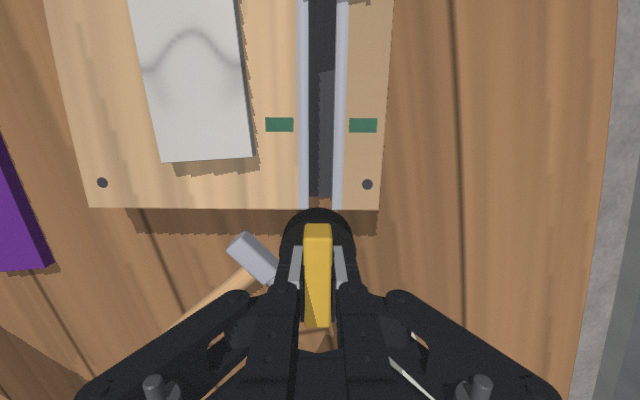

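Held stop at (318,275). The green dashes are at (279,124) and (362,125), with the slot as the dark band between columns 309 and 335. I'll measure the slot's edges.

Run:
```python
from h import *
np.set_printoptions(precision=4,suppress=True)
f=grab('wrist'); g=cv2.GaussianBlur(cv2.cvtColor(f['frame'],cv2.COLOR_BGR2GRAY),(3,5),0).astype(float)
for v in (10,100): print(v,g[v,294:354].astype(int))
C=[];W=[]
for v in range(5,200,5):
    d=np.diff(g[v,300:345]); a=np.argmin(d[:20]); b=20+np.argmax(d[20:])
    def sub(i):
        w=np.abs(d[max(i-1,0):i+2]); return 300.5+(np.arange(max(i-1,0),i+2)*w).sum()/w.sum()
    A,B=atz(f,sub(a),v,.045),atz(f,sub(b),v,.045); C.append((A+B)/2); W.append(np.linalg.norm(A-B))
C=np.array(C);W=np.array(W);print((W*1000).round(1))
ok=abs(W-.022)<.0025; C=C[ok]
vx,vy,x0,y0=cv2.fitLine(C[:,:2].astype(np.float32),cv2.DIST_HUBER,0,.001,.001).ravel()
if vy<0:vx,vy=-vx,-vy
yaw=np.arctan2(vy,vx);u=np.array([vx,vy]);n=np.array([-vy,vx]);p0=np.array([x0,y0])
D=np.mean([atz(f,279.2,124,.045),atz(f,362.5,124.5,.045)],0)[:2]
m=p0+u*((D-p0)@u); print('slot yaw',yaw,'resid',np.std((C[:,:2]-p0)@n),'dash mid',D,'mark on slot',m)
S=grab('scene');E=grab('side')
print('dash tri',tri([(f,279.2,124),(S,245.5,163.5),(E,389.35,259.75)]),tri([(f,362.5,124.5),(S,221.7,172.9),(E,412.65,250.25)]))
s=monitor.observe(); print('stop offset from line mm',1000*(s['position'][:2]-p0)@n)
togo([*m,.155],yaw)
```

```text
10 [168 168 168 168 169 172 176 179 180 180 179 178 175 167 133  82  59  59
  59  59  57  56  57  58  57  56  56  56  56  57  57  56  55  57  58  57
  57  56  56  57  57  66  95 137 163 170 173 176 178 178 178 176 174 172
 168 160 154 153 152 152]
100 [167 166 166 167 167 167 170 174 178 179 177 173 170 160 124  78  57  56
  55  55  55  54  54  55  56  62  72  76  76  76  76  77  77  77  76  76
  76  76  76  85 117 152 166 168 172 176 179 179 175 171 167 163 158 155
 155 155 155 155 155 155]
[21.8 21.8 21.8 21.4 21.5 21.6 21.6 21.7 21.7 21.7 21.7 21.9 21.5 21.5
 21.6 21.6 21.7 21.7 21.8 21.8 21.9 21.6 21.6 21.6 21.7 21.7 21.8 21.8
 21.5 21.5 21.6 21.6 21.7 21.7 21.8 21.9 21.5 21.6 21.6]
slot yaw 1.3708224 resid 6.449678139994735e-05 dash mid [ 0.6467 -0.2469] mark on slot [ 0.6467 -0.2469]
dash tri [ 0.6106 -0.2382  0.0454] [ 0.6811 -0.2525  0.0459]
stop offset from line mm 1.9352766327630921
pose [ 0.6311 -0.3139  0.156 ] [-3.1411 -0.0002  1.3794] t 8.25 F [ 0.4 -0.3 -1.8] grip 0.0134 58.9
d cm [6.87 0.25 0.1 ] w [-0.    -0.     0.009]
```

```bash
python3 -m handwheel '[{"dx":3.4,"dy":0.15,"dz":1,"wx":0,"wy":0,"wz":0.009,"claw":0},{"dx":3.45,"dy":0.1,"dz":1,"wx":0,"wy":0,"wz":0,"claw":0},{"dx":0,"dy":0,"dz":1,"wx":0,"wy":0,"wz":0,"claw":0},{"dx":0,"dy":0,"dz":0,"wx":0,"wy":0,"wz":0,"claw":0}]'
python3 - <<'E'
from h import *
np.set_printoptions(precision=4,suppress=True)
togo([.6467,-.2469,.0867],1.3708)
f=grab('wrist'); s=monitor.observe(); p=s['position']; y=s['tool_rot'][2]
c=np.array([np.cos(y),np.sin(y),0])
print('expect bar top ends',[proj(f,p+[0,0,.0253]+c*k).round(1) for k in (.026,0,-.026)])
h=cv2.cvtColor(f['frame'],cv2.COLOR_BGR2HSV); M=cv2.inRange(h,(22,120,60),(35,255,255))
for v in range(220,335,8):
    xs=np.nonzero(M[v])[0]
    if len(xs): print(v,(xs.min()+xs.max())/2,xs.max()-xs.min()+1,np.median(h[v,xs,2]))
E
```

```text
clock: 8.75
position: [0.6467, -0.2478, 0.1257]
tool_rot: [-3.14, 0.0, 1.369]
force: [0.2, -1.0, -1.1]
grip_width: 0.0129
finger_force: 58.9
pose [ 0.6467 -0.2478  0.1257] [-3.1405  0.0004  1.3686] t 8.75 F [ 0.2 -1.  -1.1] grip 0.0129 58.9
d cm [ 0.09 -0.01  3.9 ] w [-0.001  0.    -0.002]
expect bar top ends [array([318.2, 238.9]), array([318.1, 287.5]), array([318. , 330.1])]
228 317.5 28 156.5
236 316.0 27 161.0
244 320.0 25 193.0
252 317.0 29 193.5
260 317.5 30 192.0
268 317.5 28 191.0
276 317.5 28 192.5
284 316.0 25 188.5
292 315.5 22 189.0
300 318.5 24 191.0
308 318.5 24 166.5
316 317.0 27 188.0
324 316.0 23 178.5
```

```bash
python3 -m handwheel '[{"dx":0.08,"dy":0,"dz":1.8,"wx":0,"wy":0,"wz":0,"claw":0},{"dx":0,"dy":0,"dz":1.6,"wx":0,"wy":0,"wz":0,"claw":0},{"dx":0,"dy":0,"dz":0.4,"wx":0,"wy":0,"wz":0,"claw":0},{"dx":0,"dy":0,"dz":0.4,"wx":0,"wy":0,"wz":0,"claw":0},{"dx":0,"dy":0,"dz":0,"wx":0,"wy":0,"wz":0,"claw":0}]'
```

```text
clock: 9.43
position: [0.6475, -0.2466, 0.0843]
tool_rot: [3.142, 0.0, 1.368]
force: [0.6, 0.6, -2.2]
grip_width: 0.013
finger_force: 58.9
```

```bash
python3 -m handwheel '[{"dx":0,"dy":0,"dz":0.4,"wx":0,"wy":0,"wz":0,"claw":0},{"dx":0,"dy":0,"dz":0.4,"wx":0,"wy":0,"wz":0,"claw":0},{"dx":0,"dy":0,"dz":0.3,"wx":0,"wy":0,"wz":0,"claw":0},{"dx":0,"dy":0,"dz":0,"wx":0,"wy":0,"wz":0,"claw":0}]'
```

```text
clock: 9.93
position: [0.6473, -0.2465, 0.073]
tool_rot: [-3.141, 0.0, 1.368]
force: [1.1, -0.5, -1.3]
grip_width: 0.0133
finger_force: 58.9
```

```bash
python3 -m handwheel '[{"dx":0,"dy":0,"dz":0.1,"wx":0,"wy":0,"wz":0,"claw":0},{"dx":0,"dy":0,"dz":0.1,"wx":0,"wy":0,"wz":0,"claw":0},{"dx":0,"dy":0,"dz":0,"wx":0,"wy":0,"wz":0,"claw":0}]'
```

```text
clock: 10.3
position: [0.6475, -0.2466, 0.0719]
tool_rot: [3.141, -0.0, 1.368]
force: [-3.1, 1.3, 6.4]
grip_width: 0.0127
finger_force: 60.0
```

```bash
python3 -m handwheel '[{"dx":0,"dy":0,"dz":-0.05,"wx":0,"wy":0,"wz":-0.1,"claw":0},{"dx":0,"dy":0,"dz":0,"wx":0,"wy":0,"wz":-0.175,"claw":0},{"dx":0,"dy":0,"dz":0,"wx":0,"wy":0,"wz":-0.175,"claw":0},{"dx":0,"dy":0,"dz":0,"wx":0,"wy":0,"wz":0,"claw":0}]'
```

```text
clock: 10.8
position: [0.6474, -0.2468, 0.072]
tool_rot: [3.141, -0.0, 1.816]
force: [0.4, -0.2, -2.1]
grip_width: 0.0127
finger_force: 59.0
```

```bash
python3 -m handwheel '[{"dx":0,"dy":0,"dz":0,"wx":0,"wy":0,"wz":-0.175,"claw":0},{"dx":0,"dy":0,"dz":0,"wx":0,"wy":0,"wz":-0.175,"claw":0},{"dx":0,"dy":0,"dz":0,"wx":0,"wy":0,"wz":-0.175,"claw":0},{"dx":0,"dy":0,"dz":0,"wx":0,"wy":0,"wz":-0.175,"claw":0},{"dx":0,"dy":0,"dz":0,"wx":0,"wy":0,"wz":-0.175,"claw":0},{"dx":0,"dy":0,"dz":0,"wx":0,"wy":0,"wz":-0.175,"claw":0},{"dx":0,"dy":0,"dz":0.05,"wx":0,"wy":0,"wz":-0.075,"claw":0},{"dx":0,"dy":0,"dz":0,"wx":0,"wy":0,"wz":0,"claw":0}]'
python3 - <<'E'
from h import *
togo([.6467,-.2469,.0718],1.3708+np.pi/2)
E
```

```text
clock: 11.8
position: [0.6477, -0.2468, 0.0719]
tool_rot: [-3.142, 0.001, 2.939]
force: [-0.9, 0.4, 5.6]
grip_width: 0.0133
finger_force: 60.1
pose [ 0.6477 -0.2468  0.0719] [-3.1416e+00  8.0000e-04  2.9387e+00] t 11.8 F [-0.9  0.4  5.6] grip 0.0133 60.1
d cm [ 0.1  -0.03  0.01] w [-0.     0.001 -0.003]
```

```bash
python3 -m handwheel '[{"dx":0.08,"dy":0,"dz":-0.03,"wx":0,"wy":0,"wz":0,"claw":0},{"dx":0,"dy":0,"dz":0.03,"wx":0,"wy":0,"wz":0,"claw":0},{"dx":0,"dy":0,"dz":0,"wx":0,"wy":0,"wz":0,"claw":60},{"dx":0,"dy":0,"dz":0,"wx":0,"wy":0,"wz":0,"claw":60},{"dx":0,"dy":0,"dz":0,"wx":0,"wy":0,"wz":0,"claw":60},{"dx":0,"dy":0,"dz":-3,"wx":0,"wy":0,"wz":0,"claw":60},{"dx":0,"dy":0,"dz":-3,"wx":0,"wy":0,"wz":0,"claw":0},{"dx":0,"dy":0,"dz":-3,"wx":0,"wy":0,"wz":0,"claw":0}]'
python3 -m handwheel '[{"dx":3,"dy":3,"dz":-4,"wx":0,"wy":0,"wz":0,"claw":0},{"dx":3,"dy":3,"dz":-4,"wx":0,"wy":0,"wz":0,"claw":0},{"dx":0,"dy":3,"dz":0,"wx":0,"wy":0,"wz":0,"claw":0},{"dx":0,"dy":0,"dz":0,"wx":0,"wy":0,"wz":0,"claw":0}]'
python3 - <<'E'
from h import *
np.set_printoptions(precision=4,suppress=True)
togo([.6467,-.2469,.0718],1.3708+np.pi/2)
f=grab('wrist','w6.png')
for k in ('yellow','blue'):
    for b in blobs(f['frame'],k,30)[:3]: print(k,b,atz(f,*b[2][0],.097))
for m in optics.masks_of('slab','wrist'): print(m['p'],m['rect'])
E
```

```text
clock: 12.8
position: [0.6465, -0.2463, 0.1622]
tool_rot: [3.142, -0.0, 2.942]
force: [1.2, -1.0, -0.2]
grip_width: 0.0157
finger_force: 0.0
clock: 13.3
position: [0.6061, -0.1436, 0.2419]
tool_rot: [3.14, 0.001, 2.946]
force: [-0.9, -0.3, -0.6]
grip_width: -0.0001
finger_force: 0.0
pose [ 0.6061 -0.1436  0.2419] [3.1404 0.0009 2.9458] t 13.3 F [-0.9 -0.3 -0.6] grip -0.0001 0.0
d cm [-5.98 -9.36 17.01] w [0.001 0.001 0.004]
yellow (317, array([237.5, 235.7]), ((236.55642700195312, 237.4554901123047), (45.494651794433594, 15.470574378967285), 85.42607879638672)) [ 0.6429 -0.2431  0.097 ]
blue (605, array([369.2, 237.4]), ((369.3482971191406, 237.57933044433594), (14.621784210205078, 45.39212417602539), 3.3664605617523193)) [ 0.6718 -0.0975  0.097 ]
blue (233, array([634.8, 172.8]), ((634.0, 171.5), (35.0, 10.0), 90.0)) [0.6522 0.2007 0.097 ]
0.87 [206.2, 99.1, 180.3, 84.5]
0.59 [443.7, 222.9, 138.7, 75.1]
```

View pics/w6.png

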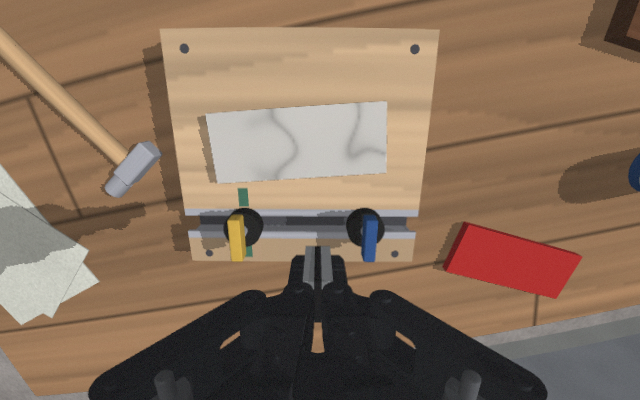

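The yellow bar at (237,238) lies across the slot like the blue one at (369,238), with its puck down on the strut between the dashes. The slab spans (207,114) to (386,173). I'll now fit the slab's outline.

```bash
cat >> h.py <<'E'
O=np.array([.6467,-.2469]); U=np.array([np.cos(1.3708),np.sin(1.3708)]); N=np.array([U[1],-U[0]])
# board-like frame: a = along slot from mark (+y), b = across (x) from slot centre
def ab(p): d=np.asarray(p)[:2]-O; return np.array([d@U,d@N])
def slabfit(f,cam='wrist',z=.06):
    m=optics.masks_of('slab',cam)
    best=None
    for k in m:
        c=cv2.findContours(k['region'].astype(np.uint8),cv2.RETR_EXTERNAL,cv2.CHAIN_APPROX_NONE)[0]
        c=max(c,key=len)[:,0,:]
        P=np.array([ab(atz(f,u,v,z)) for u,v in c],np.float32)*1000
        r=cv2.minAreaRect(P); a,b=r[0]
        if -80<a<230 and -170<b<0: print('slab p',round(k['p'],2),'centre(along,across)',np.round(r[0],1),'size',np.round(r[1],1),'ang',round(r[2],2)); print(np.round(cv2.boxPoints(r),1).tolist())
E
python3 - <<'E'
from h import *
np.set_printoptions(precision=4,suppress=True)
f=grab('wrist'); slabfit(f)
cs=[(206.5,114),(386.5,101),(386.5,173.5),(217,184)]
for c in cs: print(c,(ab(atz(f,*c,.06))*1000).round(1))
for n,p in (('twin',(369.3,237.6)),('stop',(236.6,237.5))): print(n,(ab(atz(f,*p,.09))*1000).round(1))
S=grab('scene'); slabfit(S,'scene')
print(monitor.observe()['qpos'])
E
```

```text
slab p 0.87 centre(along,across) [  71.  -103.7] size [ 82.1 202. ] ang 86.4
[[-32.400001525878906, -138.3000030517578], [169.1999969482422, -151.0], [174.39999389648438, -69.0999984741211], [-27.200000762939453, -56.400001525878906]]
(206.5, 114) [ -32.1 -136.7]
(386.5, 101) [ 164.5 -150.1]
(386.5, 173.5) [170.5 -70. ]
(217, 184) [-28.8 -57.1]
twin [149.3  -2.2]
stop [-2.3 -1.9]
slab p 0.79 centre(along,across) [  77.1 -104.3] size [ 85.1 209.1] ang 85.64
[[-30.399999618530273, -138.8000030517578], [178.10000610351562, -154.6999969482422], [184.60000610351562, -69.80000305175781], [-24.0, -53.900001525878906]]
[ 0.1514  0.5091 -0.0119  1.595   0.0071  1.0382  1.508 ]
```

```bash
python3 -m handwheel '[{"dx":4,"dy":-0.7,"dz":0,"wx":0,"wy":0,"wz":0,"claw":100},{"dx":4,"dy":-0.7,"dz":3,"wx":0,"wy":0,"wz":0.004,"claw":100},{"dx":4,"dy":-0.7,"dz":3,"wx":0,"wy":0,"wz":0,"claw":100},{"dx":0,"dy":0,"dz":4,"wx":0,"wy":0,"wz":0,"claw":100},{"dx":0,"dy":0,"dz":4,"wx":0,"wy":0,"wz":0,"claw":100},{"dx":0,"dy":0,"dz":3,"wx":0,"wy":0,"wz":0,"claw":100},{"dx":0,"dy":0,"dz":0,"wx":0,"wy":0,"wz":0,"claw":100}]'
python3 - <<'E'
from h import *
s=monitor.observe(); print((ab(s['position'])*1000).round(1)); togo([.4846,-.1405,.045],2.9416)
f=grab('wrist','w7.png')
E
```

```text
clock: 14.48
position: [0.4826, -0.1432, 0.0698]
tool_rot: [-3.141, -0.004, 2.938]
force: [0.5, 0.6, 0.7]
grip_width: 0.0853
finger_force: 0.0
[  69.1 -181.4]
pose [ 0.4826 -0.1432  0.0698] [-3.1414 -0.0036  2.9382] t 14.475 F [0.5 0.6 0.7] grip 0.0853 0.0
d cm [-0.15  0.3   2.48] w [-0.    -0.004 -0.003]
```

View pics/w7.png

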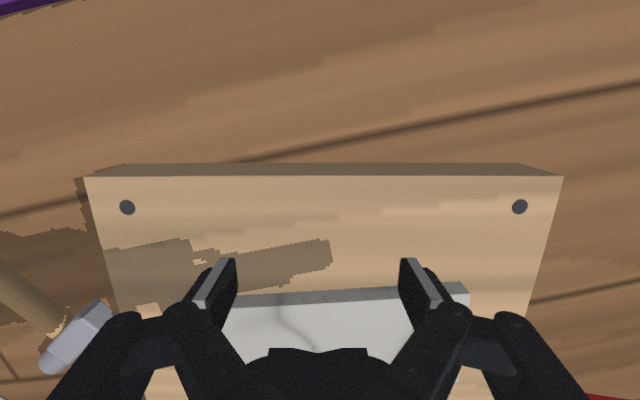

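The open fingertips at (215,270) and (420,270) stand on the robot's side of the slab's near edge, which is at about row 290. I'll lower them until they touch the board.

```bash
python3 -m handwheel '[{"dx":0,"dy":0.2,"dz":1.2,"wx":0,"wy":0,"wz":0,"claw":100},{"dx":0,"dy":0,"dz":0.8,"wx":0,"wy":0,"wz":0,"claw":100},{"dx":0,"dy":0,"dz":0,"wx":0,"wy":0,"wz":0,"claw":100}]'
```

```text
clock: 14.9
position: [0.4841, -0.141, 0.051]
tool_rot: [-3.142, -0.0, 2.939]
force: [-0.0, 0.3, 0.1]
grip_width: 0.0856
finger_force: 0.0
```

```bash
python3 -m handwheel '[{"dx":0,"dy":0,"dz":0.2,"wx":0,"wy":0,"wz":0,"claw":100},{"dx":0,"dy":0,"dz":0.2,"wx":0,"wy":0,"wz":0,"claw":100},{"dx":0,"dy":0,"dz":0,"wx":0,"wy":0,"wz":0,"claw":100}]'
```

```text
clock: 15.28
position: [0.4842, -0.141, 0.0473]
tool_rot: [-3.142, -0.0, 2.939]
force: [0.0, 0.3, 0.6]
grip_width: 0.0851
finger_force: 0.0
```

```bash
python3 -m handwheel '[{"dx":0,"dy":0,"dz":0.15,"wx":0,"wy":0,"wz":0,"claw":100},{"dx":0,"dy":0,"dz":0.15,"wx":0,"wy":0,"wz":0,"claw":100},{"dx":0,"dy":0,"dz":0,"wx":0,"wy":0,"wz":0,"claw":100}]'
```

```text
clock: 15.65
position: [0.4842, -0.141, 0.0442]
tool_rot: [-3.142, -0.0, 2.939]
force: [-0.9, -0.0, -0.8]
grip_width: 0.0852
finger_force: 0.0
```

```bash
python3 -m handwheel '[{"dx":0,"dy":0,"dz":0.3,"wx":0,"wy":0,"wz":0,"claw":100},{"dx":0,"dy":0,"dz":0.3,"wx":0,"wy":0,"wz":0,"claw":100},{"dx":-1,"dy":0,"dz":0,"wx":0,"wy":0,"wz":0,"claw":100},{"dx":-0.8,"dy":0,"dz":0,"wx":0,"wy":0,"wz":0,"claw":100},{"dx":-0.5,"dy":0,"dz":0,"wx":0,"wy":0,"wz":0,"claw":100},{"dx":-0.5,"dy":0,"dz":0,"wx":0,"wy":0,"wz":0,"claw":100},{"dx":-0.5,"dy":0,"dz":0,"wx":0,"wy":0,"wz":0,"claw":100}]'
python3 - <<'E'
from h import *
s=monitor.observe(); print((ab(s['position'])*1000).round(1),s['force'],s['moment']); f=grab('wrist'); slabfit(f)
S=grab('scene'); slabfit(S,'scene')
E
```

```text
clock: 16.52
position: [0.5161, -0.1473, 0.0382]
tool_rot: [3.141, -0.002, 2.939]
force: [-5.0, 1.8, 3.4]
grip_width: 0.0855
finger_force: 2.4
[  71.6 -147.8] [-5.03559185  1.83555614  3.3935401 ] [0.63971364 0.85261185 0.21431724]
slab p 0.82 centre(along,across) [  71.2 -120.5] size [102.3  53.4] ang 0.1
[[20.0, -93.9000015258789], [20.100000381469727, -147.3000030517578], [122.4000015258789, -147.10000610351562], [122.30000305175781, -93.69999694824219]]
slab p 0.59 centre(along,across) [ 74.8 -96.5] size [ 83.9 209.1] ang 89.57
[[-30.100000381469727, -137.6999969482422], [179.0, -139.1999969482422], [179.6999969482422, -55.29999923706055], [-29.5, -53.70000076293945]]
```

```bash
python3 -m handwheel '[{"dx":-0.4,"dy":0,"dz":0,"wx":0,"wy":0,"wz":0,"claw":100},{"dx":-0.4,"dy":0,"dz":0,"wx":0,"wy":0,"wz":0,"claw":100},{"dx":-0.4,"dy":0,"dz":0,"wx":0,"wy":0,"wz":0,"claw":100},{"dx":-0.4,"dy":0,"dz":0,"wx":0,"wy":0,"wz":0,"claw":100},{"dx":-0.4,"dy":0,"dz":0,"wx":0,"wy":0,"wz":0,"claw":100},{"dx":-0.4,"dy":0,"dz":0,"wx":0,"wy":0,"wz":0,"claw":100},{"dx":-0.3,"dy":0,"dz":0,"wx":0,"wy":0,"wz":0,"claw":100},{"dx":0,"dy":0,"dz":0,"wx":0,"wy":0,"wz":0,"claw":100}]'
python3 - <<'E'
from h import *
s=monitor.observe(); print((ab(s['position'])*1000).round(1),s['force'],s['moment'])
S=grab('scene'); slabfit(S,'scene')
E
```

```text
clock: 17.73
position: [0.5426, -0.1532, 0.0382]
tool_rot: [-3.141, -0.001, 2.938]
force: [-4.4, -0.2, 2.1]
grip_width: 0.0852
finger_force: 1.9
[  71.1 -120.6] [-4.39496033 -0.16822859  2.05833299] [ 0.02317889  0.75190274 -0.02464302]
slab p 0.92 centre(along,across) [ 74.7 -70.5] size [211.5  82.9] ang 0.1
[[-31.100000381469727, -29.200000762939453], [-31.0, -112.0999984741211], [180.5, -111.69999694824219], [180.39999389648438, -28.799999237060547]]
```

```bash
python3 -m handwheel '[{"dx":-0.2,"dy":0,"dz":0,"wx":0,"wy":0,"wz":0,"claw":100},{"dx":-0.2,"dy":0,"dz":0,"wx":0,"wy":0,"wz":0,"claw":100},{"dx":-0.1,"dy":0,"dz":0,"wx":0,"wy":0,"wz":0,"claw":100},{"dx":0,"dy":0,"dz":0,"wx":0,"wy":0,"wz":0,"claw":100}]'
```

```text
clock: 18.32
position: [0.5475, -0.1541, 0.0382]
tool_rot: [-3.142, -0.001, 2.939]
force: [-4.3, 0.8, 3.1]
grip_width: 0.0856
finger_force: 2.4
```

```bash
python3 -m handwheel '[{"dx":-0.1,"dy":0,"dz":0,"wx":0,"wy":0,"wz":0,"claw":100},{"dx":-0.05,"dy":0,"dz":0,"wx":0,"wy":0,"wz":0,"claw":100},{"dx":0,"dy":0,"dz":0,"wx":0,"wy":0,"wz":0,"claw":100}]'
```

```text
clock: 18.7
position: [0.549, -0.1544, 0.0383]
tool_rot: [-3.141, -0.001, 2.939]
force: [-5.1, 1.3, 3.2]
grip_width: 0.0852
finger_force: 2.5
```

```bash
python3 -m handwheel '[{"dx":-0.1,"dy":0,"dz":0,"wx":0,"wy":0,"wz":0,"claw":100},{"dx":-0.05,"dy":0,"dz":0,"wx":0,"wy":0,"wz":0,"claw":100},{"dx":0,"dy":0,"dz":0,"wx":0,"wy":0,"wz":0,"claw":100}]'
```

```text
clock: 19.08
position: [0.5494, -0.1545, 0.0382]
tool_rot: [-3.141, -0.003, 2.939]
force: [-12.6, 3.5, 8.2]
grip_width: 0.0858
finger_force: 6.0
```

```bash
python3 -m handwheel '[{"dx":-0.1,"dy":0,"dz":0,"wx":0,"wy":0,"wz":0,"claw":100},{"dx":0,"dy":0,"dz":0,"wx":0,"wy":0,"wz":0,"claw":100}]'
```

```text
clock: 19.32
position: [0.5496, -0.1547, 0.0381]
tool_rot: [-3.141, -0.004, 2.939]
force: [-17.7, 2.9, 11.4]
grip_width: 0.0857
finger_force: 8.5
```

```bash
python3 -m handwheel '[{"dx":-0.1,"dy":0,"dz":0,"wx":0,"wy":0,"wz":0,"claw":100},{"dx":0,"dy":0,"dz":0,"wx":0,"wy":0,"wz":0,"claw":100}]'
python3 - <<'E'
from h import *
s=monitor.observe(); print((ab(s['position'])*1000).round(1),s['force'],s['moment'])
S=grab('scene'); slabfit(S,'scene')
E
python3 -m handwheel '[{"dx":1,"dy":0,"dz":0,"wx":0,"wy":0,"wz":0,"claw":100},{"dx":2,"dy":0,"dz":0,"wx":0,"wy":0,"wz":0,"claw":100},{"dx":0,"dy":0,"dz":-4,"wx":0,"wy":0,"wz":0,"claw":100},{"dx":0,"dy":0,"dz":-5,"wx":0,"wy":0,"wz":0,"claw":100},{"dx":-4,"dy":0,"dz":-5,"wx":0,"wy":0,"wz":0,"claw":0},{"dx":-5,"dy":0,"dz":-3,"wx":0,"wy":0,"wz":0,"claw":0},{"dx":-4.5,"dy":0,"dz":0,"wx":0,"wy":0,"wz":0,"claw":0},{"dx":0,"dy":0,"dz":0,"wx":0,"wy":0,"wz":0,"claw":0}]'
python3 - <<'E'
from h import *
s=monitor.observe(); print((ab(s['position'])*1000).round(1))
f=grab('wrist'); slabfit(f)
c=cv2.resize(f['frame'][60:300,140:500],(720,480),interpolation=cv2.INTER_CUBIC); cv2.imwrite('pics/w8.png',c)
E
```

```text
clock: 19.58
position: [0.5497, -0.1548, 0.038]
tool_rot: [-3.141, -0.006, 2.939]
force: [-20.9, 2.8, 17.0]
grip_width: 0.0854
finger_force: 11.2
[  71.  -113.4] [-20.93513456   2.79156433  17.02451629] [1.12928002 4.24235857 0.45315595]
slab p 0.56 centre(along,across) [ 75.4 -64. ] size [208.8  84.1] ang 0.09
[[-29.100000381469727, -22.100000381469727], [-28.899999618530273, -106.19999694824219], [179.89999389648438, -105.9000015258789], [179.6999969482422, -21.799999237060547]]
clock: 20.68
position: [0.6569, -0.1762, 0.2066]
tool_rot: [3.141, 0.002, 2.939]
force: [-0.5, -0.3, -0.9]
grip_width: 0.0125
finger_force: 0.0
[71.4 -4.1]
slab p 0.7 centre(along,across) [ 68.1 -62.6] size [ 81.4 200.6] ang 89.92
[[-32.29999923706055, -103.19999694824219], [168.39999389648438, -103.5], [168.5, -22.0], [-32.20000076293945, -21.700000762939453]]
```

View pics/w8.png

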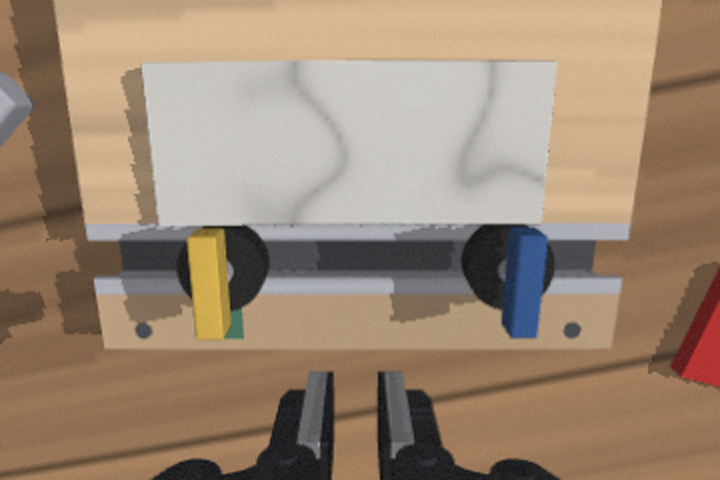

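The slab's far edge (row 224 in the crop) meets both pucks, at columns 222 and 508, and is parallel to the slot within 0.1°. The yellow bar mirrors the blue one, both across the slot, and the fingers are clear.

```bash
python3 -c "
from workcell import job_done; print(job_done())"
```

```text
the job is handed in; nothing more can be done
None
```

The job is handed in at about 21 s on the robot clock: the stop is seated at the green mark with its bar across the slot, and the last wrist picture shows the slab's far edge against both stops.

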